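# Take the filler cap off the feed tank, whichever way it unscrews

### The arm

A 7-joint arm with a two-finger parallel gripper is mounted at the origin on the work surface. World frame = base frame: x ahead of the robot, y to its left, z up, the work surface at z = 0. Lengths are in m, angles in rad, forces in N, time in s.
With the tool pointing down it reaches from about 0.425 to 0.925 m from the base axis. Payload 6.8 kg.
Tool frame: the origin (TCP) lies on the front face of the gripper's body, between the roots of the fingers; the fingertips stand 73 mm ahead of it and the grasp point (between the pads) lies 54 mm ahead of it; z points along the fingers, y is the direction in which the jaws open and shut (so a half turn about z gives the same grasp; the last joint's range is limited). The gripper opens to 85 mm and grips with 20 to 120 N. Pads are 22 mm wide; open, the fingers measure 114 mm over their backs; the gripper's body (76 mm by 85 mm) begins 54 mm behind the grasp point. The pads swing forward as they close: fully open they stand 13 mm farther back than shut.
Start: joints at [-1.24, 0.477, 0.022, 1.555, -0.011, 1.109, -0.083], TCP at [0.287, 0.611, 0.304] pointing down, gripper open.
Joint ranges: [-2.96, 2.96], [-0.34, 2.1], [-1.41, 1.46], [0.24, 2.44], [-1.37, 4.51], [0.17, 1.92], [-2.96, 2.96]. Speed limits (rad/s): [2.39, 2.39, 3.14, 3.14, 3.14, 3.14, 3.14].

### API

Orientations are given as a rotation vector (axis times angle).
In Python, from bench import * gives the robot as it stands.
- The arm moves only by the tool jog_arm, never from a script. Its argument "plan" is a list of rows, each a list of 2 entries, a list of its own where there are three numbers: the shift along the world's x, y, z in cm, then the turn about the world's z in rad. In form: [[[tx, ty, tz], twist], ...]. A call has 1 to 12 rows; each row shifts and turns the commanded pose from where the row before left it; what a row does not reach is not made up. A row lasts 1/10 s, in which the tool goes at most 50 mm and 8.59 degrees, less where a joint would pass 70% of its speed; a pose out of reach is approached as far as the arm can. A call is refused whole if a number of a shift passes 5 or a number of a turn 0.15, either way. A call with a gripper value outside its range is refused whole. "hand" is the finger opening in cm, from 0 to 8.54, set as the call begins (left out, the last holds). The fingers move at their own pace and stop on an object; "grip_force" is the grip in N (left out, the last holds). Time passes only in rows, so rows that do not move let the fingers close. It gives the time, the measured TCP pose, the force and the opening at its end, in the units of the state.
- get_obs(): the state, without advancing time (a new reading comes with each control period).
- grab_frame(name): name is "scene" or "top" or "wrist"; returns the picture (480x640x3 uint8, red, green, blue); there is no depth.
- get_calibration(name): a dict with "intrinsics" (3x3 intrinsics, pixels), "xyz" and "orientation" of the camera in the world. Camera axes: x right, y down, z forward; pixel columns grow to the right and rows downward; lengths in m; the calibration is good to about 2 mm. The wrist camera is an equidistant fisheye: a pixel r from the principal point sees the ray r / f radians off the axis. A picture is of the moment at which its call begins: read the wrist's pose just before it. get_calibration takes no time and is no camera call; for the wrist camera it gives the pose at the moment of the call.
- hand_in(): hands the job in, once; it reports no verdict.
The state is a dict: "clock": time; "joints": joint angles; "qvel": joint speeds; "tau": joint torques, N m; "tcp_pos": TCP position; "orientation": TCP orientation; "contact_force": force on the tool from outside, world axes, zero at the start; "moment": the same for the moment, N m; "grip_width": finger opening in m.
Only numpy, scipy, OpenCV 4.12 (cv2) and the standard library are available. Lean on these libraries where they do the work, as an engineer would, in place of code of your own. Each camera call takes 0.05 s, during which the arm holds its last target. There are 200 camera calls.

### The job

Open the squat feed tank: some of these filler caps have a right-hand and some a left-hand quick thread, so try it gently both ways, find the way it comes loose, and lift the cap straight off. Finish still holding the cap, upright and still, about 8 cm above the tank's neck, and do not put it down. The cap is thin plastic, so grip it lightly, and leave everything else on the bench where it is.

Things in the scene. Friction and masses are not known exactly. Their poses are not given: they have to be found in the camera images.
- cap_grip (a point): Centre of the upright grip bar on the tank's black plastic cap (loose, 70 g), on the cap's axis. Bar 50 mm long (this x axis), 14 mm thick (y), top 15 mm above this point; z up. 17 mm below this point is the top of a round flange 60 mm wide, so fingers go down either side of the bar. The cap cracks if both fingers' forces on it add up to over 70 N; 10 to 15 N a finger is plenty.
- cap_seat (a point): Centre of the underside of the cap's flange (7 mm thick), 24 mm below the bar's centre; rests on the neck's rim while closed. Below it a plug with two lugs goes 20 mm down into the neck; once loose, a lift of 25 mm clears the neck and needs only the cap's weight. Turning does not raise it; until loose it lifts only about 1.5 mm.
- neck (a point): Centre of the neck's rim, 160 mm above the bench, on the cap's axis; x, y, z axes as the world's. At the start the bar is within 0.2 rad of this x axis. The way that loosens is hidden and changes. Right way: turns easily to a hard stop at about 0.9 rad from this x axis, loose from 0.72 rad on. Wrong way: hard stop about 0.35 rad from it. Right-hand threads loosen anticlockwise seen from above.
- tank: Squat round white tank, 144 mm wide, shoulder 130 mm above the bench, neck 52 mm wide outside; full and heavy, it does not move; stands in a terracotta saucer 172 mm wide. Origin on its axis at bench height. Tank and canister swap sides between starts.
- canister: Tall closed white canister, 110 mm wide and 240 mm high, in a saucer like the tank's; heavy and fixed, not part of the job, an obstacle. Origin at the centre of its saucer's underside, on the bench.
- pot_a: Small black seedling pot near the middle of the bench, close to the robot, 64 mm wide, 60 mm tall with a seedling to about 115 mm; origin at the centre of its underside; to be left alone.
- pot_b: The same kind of pot, beyond the tank and the canister; to be left alone.
- pot_c: The same kind of pot, on the left; to be left alone.
- beaker: Clear measuring beaker, 72 mm wide, 95 mm tall, on the right; origin at the centre of its underside; to be left alone.
- trowel: Wooden-handled hand trowel lying flat near the robot; origin near its middle, under it; to be left alone.
- dibber: Turned wooden dibber standing on its 32 mm wide end, 115 mm tall, on the left; origin at the centre of its underside; to be left alone.
- tie_reel: Cardboard reel of plant tie lying flat, 72 mm wide, 28 mm tall, on the right; origin at the centre of its underside; to be left alone.

How it is judged:
On the way:
1. the seated cap has been turned the way it loosens (angle between the x axis of cap_grip and the x axis of neck, either way round above 0.5 rad and z of cap_grip in the frame of neck below 0.032 m), for 0.1 s.
At the end, for the whole second after the job is handed in: The cap is held by the fingers, lifted 45 to 150 mm above its seat, within 50 mm sideways of the neck's axis, tilted less than 20 degrees (0.35 rad), through the last second. It is still (slower than 30 mm/s) (z of cap_grip in the frame of neck between 0.069 and 0.174 m and horizontal distance between cap_grip and neck below 0.05 m and angle between cap_grip's own z axis and vertical below 0.35 rad and distance of cap_grip from where it was at the start of the episode above 0.04 m and contact force between the fingers and cap above 1 N and linear speed of cap below 0.03 m/s); the arm keeps its last pose, push and grip.
It fails at once if the cap is squeezed or forced: the fingers' forces on it add up to more than 70 N (contact force between the fingers and cap above 70 N).
It fails at once if something else on the bench is moved more than 30 mm or knocked over (distance of any of pot_a, pot_b, pot_c, beaker, trowel, dibber, tie_reel from where it was at the start of the episode above 0.03 m or angle between any of pot_a, pot_b, pot_c, beaker, dibber, tie_reel's own z axis and vertical above 0.5 rad).
It also fails if it takes over 48 s, if anything falls off the work surface, if the arm or the gripper's body presses on something with over 40 N, if the wrist force passes 120 N, or if a joint passes its speed limit or range.

## Working session

There is one attempt and no reset: what is moved stays moved. The work goes in short steps, Python scripts to look and compute and a tool call to move; the robot and the scene stay as the last step left them, time stands still between calls to the robot, and variables do not carry over. Pictures are saved under pics/ and viewed, about 8 in all and at most 12, crops included, and the job is handed in when it is done.

Besides the shell and the picture viewer there is one more tool, called as name(argument=value, ...), one argument or row to a line, values as JSON. jog_arm: Moves the arm, as the interface text tells. Its arguments: {"type":"object","properties":{"plan":{"type":"array","items":{"type":"array"}},"hand":{"type":"number"},"grip_force":{"type":"number"}},"required":["plan"]}

```bash
mkdir -p pics; ls; python3 - <<'E'
from bench import *
import cv2
print(get_obs())
for n in("scene","top"):
    c=get_calibration(n);print(n,c)
    cv2.imwrite(f"pics/{n}0.png",grab_frame(n)[:,:,::-1])
E
```

```text
pics
{'clock': 0.0, 'joints': array([-1.24010194,  0.47776898,  0.0223258 ,  1.55643172, -0.01149651,
        1.10931028, -0.08308322]), 'qvel': array([ 4.39961682e-04, -1.24408006e-03, -3.45150339e-04, -2.79707983e-05,
        8.24037783e-04, -1.56061673e-04,  9.20047343e-04]), 'tau': array([ 5.19705773e-04, -5.96448934e+01,  1.60841994e+00, -2.81206477e+01,
        1.25251128e-02,  8.90010386e-03, -2.88354130e-06]), 'tcp_pos': array([0.28657685, 0.61064321, 0.30295453]), 'orientation': array([-6.83602307e-01, -3.06604503e+00,  2.78154890e-03]), 'contact_force': array([ 0.33179048, -0.01580895, -0.51168177]), 'moment': array([ 0.01055006,  0.00557748, -0.02260676]), 'grip_width': 0.08530144721511984}
scene {'intrinsics': array([[486.78649298,   0.        , 320.23448415],
       [  0.        , 486.78649298, 243.21612748],
       [  0.        ,   0.        ,   1.        ]]), 'xyz': array([1.48714032, 0.53154659, 0.80554069]), 'orientation': array([-1.1872051 , -2.04608707,  1.13516896])}
top {'intrinsics': array([[466.40288865,   0.        , 324.46861256],
       [  0.        , 466.40288865, 238.97145703],
       [  0.        ,   0.        ,   1.        ]]), 'xyz': array([0.45372167, 0.00607456, 1.22937497]), 'orientation': array([-2.22673122,  2.16606254, -0.06927772])}
```

View pics/top0.png

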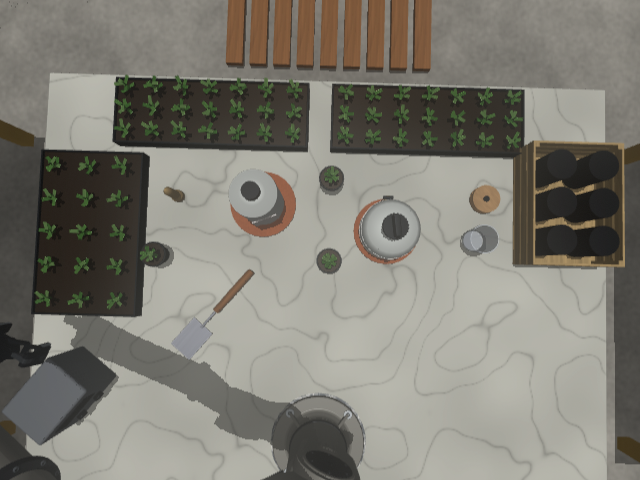

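View pics/scene0.png

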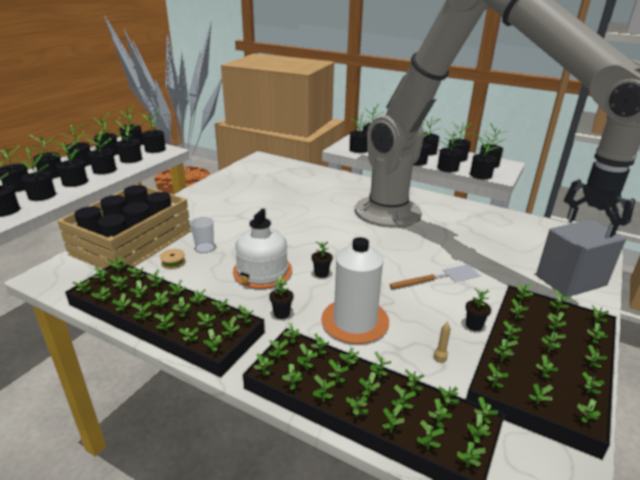

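Top view: tank is on the right with its black cap at about (395,227), canister on the left at (262,205). In the scene view the tank's cap is at (260,220). Now measuring the cap.

```bash
cat > h.py <<'E'
from bench import *
import cv2, numpy as np
from scipy.spatial.transform import Rotation as R
def rays(name,px,c=None):
    c=c or get_calibration(name); K=np.array(c["intrinsics"]); px=np.atleast_2d(px).astype(float)
    d=np.c_[(px[:,0]-K[0,2])/K[0,0],(px[:,1]-K[1,2])/K[1,1]]
    if name=="wrist":
        r=np.linalg.norm(d,axis=1)+1e-9; d=np.c_[d*(np.sin(r)/r)[:,None],np.cos(r)]
    else: d=np.c_[d,np.ones(len(d))]
    return np.array(c["xyz"]),d@R.from_rotvec(c["orientation"]).as_matrix().T
def plane(name,px,z,c=None):
    o,d=rays(name,px,c); return o+d*((z-o[2])/d[:,2])[:,None]
E
python3 - <<'E'
from h import *
im=cv2.imread("pics/top0.png"); x0,y0=350,185
g=im[y0:y0+90,x0:x0+90]
m=(g.max(2)<75).astype(np.uint8)
n,l,s,c=cv2.connectedComponentsWithStats(m)
for i in range(1,n):
    if s[i,4]>100:
        cn=max(cv2.findContours((l==i).astype(np.uint8),0,1)[0],key=len)
        (u,v),r=cv2.minEnclosingCircle(cn); p=plane("top",[[u+x0,v+y0],[u+x0+r,v+y0]],.167)
        print(s[i],c[i]+[x0,y0],(u+x0,v+y0,r),p[0],"r",np.linalg.norm(p[1]-p[0]))
cv2.imwrite("pics/cap.png",cv2.convertScaleAbs(cv2.resize(g,None,fx=6,fy=6,interpolation=2),alpha=1.5,beta=20))
E
```

```text
[ 32  29  26  25 407] [396.34889435 225.75921376] (394.9303779602051, 226.31012725830078, 12.948871612548828) [ 0.54667465 -0.16114389  0.167     ] r 0.02966608815084439
```

View pics/cap.png

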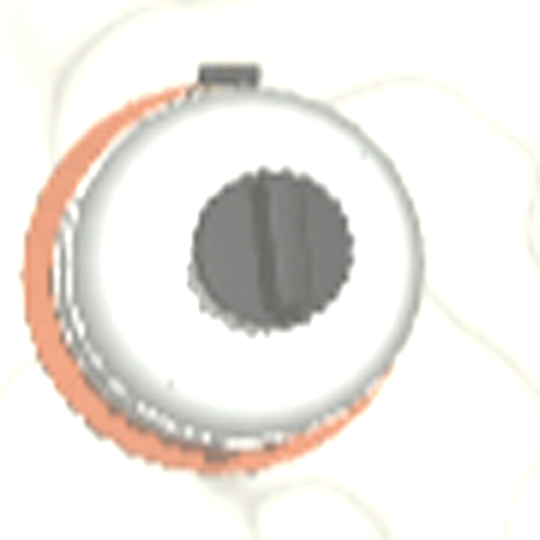

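Black circle radius comes out at 29.7 mm (30 expected), centre (0.547, -0.161); bar about +0.07 rad from x. Rising, then crossing above the canister.

jog_arm(
  plan=[
    [[0, 0, 4], 0],
    [[0, 0, 4], 0],
    [[1.8, -3.2, 0], -0.12],
    [[1.8, -3.2, 0], -0.12],
    [[1.8, -3.2, 0], -0.12],
    [[1.8, -3.2, 0], -0.12],
    [[1.8, -3.2, 0], -0.12],
    [[1.8, -3.2, 0], -0.12],
    [[1.8, -3.2, 0], -0.12],
    [[1.8, -3.2, 0], -0.12],
    [[1.8, -3.2, 0], -0.12],
    [[1.8, -3.2, 0], -0.12],
  ],
  hand=8.5,
  grip_force=20,
)

```text
clock: 1.3
tcp_pos: [0.4671, 0.2895, 0.3836]
orientation: [-2.301, -2.139, 0.001]
contact_force: [0.2, -0.0, 0.1]
grip_width: 0.0848
```

jog_arm(
  plan=[
    [[0.65, -3.75, 0], -0.12],
    [[0.65, -3.75, 0], -0.12],
    [[0.65, -3.75, 0], -0.12],
    [[0.65, -3.75, 0], -0.12],
    [[0.65, -3.75, 0], -0.12],
    [[0.65, -3.75, 0], -0.12],
    [[0.65, -3.75, 0], -0.12],
    [[0.65, -3.75, 0], -0.12],
    [[0.65, -3.75, 0], -0.12],
    [[0.65, -3.75, 0], -0.12],
    [[0.65, -3.75, 0], -0.12],
    [[0.65, -3.75, 0], -0.12],
  ],
)

```text
clock: 2.5
tcp_pos: [0.5446, -0.1602, 0.3837]
orientation: [-3.14, -0.091, 0.0]
contact_force: [0.7, 0.1, 0.3]
grip_width: 0.0851
```

jog_arm(
  plan=[
    [[0, 0, 0], 0],
    [[0, 0, 0], 0],
    [[0, 0, 0], 0],
  ],
)

```text
clock: 2.8
tcp_pos: [0.5448, -0.1576, 0.3835]
orientation: [-3.139, -0.102, 0.001]
contact_force: [0.5, -0.1, 1.1]
grip_width: 0.0854
```

```bash
python3 - <<'E'
from h import *
o=get_obs();c=get_calibration("wrist");im=grab_frame("wrist")[:,:,::-1]
cv2.imwrite("pics/w1.png",im);np.save("w1c.npy",np.r_[c["xyz"],c["orientation"]])
M=R.from_rotvec(o["orientation"]).as_matrix()
print(o["clock"],o["tcp_pos"],M[:,1],M[:,2],np.arctan2(M[1,1],M[0,1]),o["joints"],c)
Ti=c["orientation"]; d=np.array([.547,-.161,.184])-c["xyz"]; p=R.from_rotvec(Ti).as_matrix().T@d
t=np.arctan2(np.hypot(p[0],p[1]),p[2]);K=c["intrinsics"];print("expected px",K[0,2]+K[0,0]*t*p[0]/np.hypot(*p[:2]),K[1,2]+K[0,0]*t*p[1]/np.hypot(*p[:2]))
E
```

```text
2.8 [ 0.54479878 -0.15764183  0.38351385] [ 6.50899444e-02 -9.97879056e-01 -8.29823079e-04] [-7.02858945e-04  7.85740079e-04 -9.99999444e-01] -1.5056603110013955 [-0.47989882  0.28934301  0.82025085  1.75880286 -0.22704317  1.192416
 -1.1011762 ] {'intrinsics': array([[371.64829954,   0.        , 317.09772784],
       [  0.        , 371.64829954, 240.80753553],
       [  0.        ,   0.        ,   1.        ]]), 'xyz': array([ 0.61024043, -0.15407125,  0.45389193]), 'orientation': array([ 2.14191995, -2.00496624, -0.27136089])}
expected px 321.018467798267 227.03371615765747
```

View pics/w1.png

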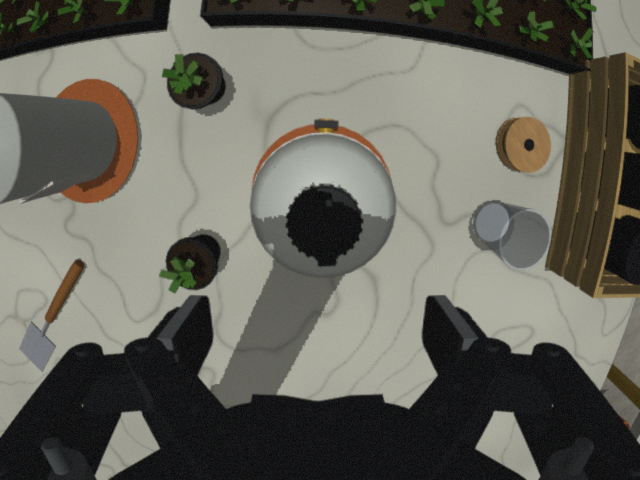

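Wrist view: cap in shadow at (324,222), where expected; clear finger space. Measuring the circle and brightening the crop for the bar's direction.

```bash
python3 - <<'E'
from h import *
im=cv2.imread("pics/w1.png");v=np.load("w1c.npy");c=dict(get_calibration("wrist"));c["xyz"],c["orientation"]=v[:3],v[3:]
x0,y0=274,172;g=im[y0:y0+100,x0:x0+100]
m=(g.max(2)<60).astype(np.uint8);n,l,s,_=cv2.connectedComponentsWithStats(m);i=1+s[1:,4].argmax()
cn=max(cv2.findContours((l==i).astype(np.uint8),0,1)[0],key=len)[:,0]+[x0,y0]
P=plane("wrist",cn,.167,c)[:,:2]
q=P.copy()
for k in range(8):
    A=np.c_[2*q,np.ones(len(q))];a=np.linalg.lstsq(A,(q**2).sum(1),rcond=None)[0];r=np.sqrt(a[2]+a[:2]@a[:2])
    e=np.abs(np.linalg.norm(P-a[:2],axis=1)-r);q=P[e<max(.0015,np.median(e)*1.5)]
print("centre",a[:2],"r",r,len(q),len(P))
# rectify plane z=.199 (bar top), 0.2mm/px, up=+x left=+y
ctr=np.array([.547,-.160]);N=500;S=.0002
uu,vv=np.meshgrid(np.arange(N),np.arange(N));X=ctr[0]-(vv-N/2)*S;Y=ctr[1]-(uu-N/2)*S
W=np.stack([X,Y,np.full_like(X,.199)],-1)-c["xyz"];p=W@R.from_rotvec(c["orientation"]).as_matrix()
rr=np.hypot(p[...,0],p[...,1]);t=np.arctan2(rr,p[...,2]);K=c["intrinsics"]
z=cv2.remap(im,(K[0,2]+K[0,0]*t*p[...,0]/rr).astype(np.float32),(K[1,2]+K[0,0]*t*p[...,1]/rr).astype(np.float32),2)
z=cv2.GaussianBlur(z,(0,0),4).astype(float)
cv2.imwrite("pics/rect.png",np.clip(z*5,0,255).astype(np.uint8))
E
```

```text
centre [ 0.54642209 -0.16351772] r 0.029619409275911536 209 237
```

View pics/rect.png

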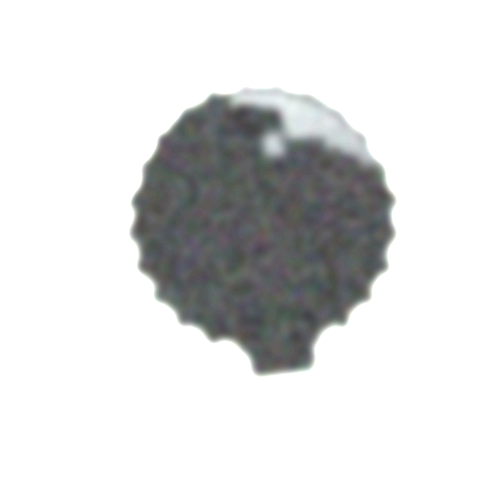

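Bar end at (256–313, 366–374) in the rectified crop: bar angle about +0.14 rad, centre (0.5465, -0.1635), flange radius 29.6 mm, all consistent with the top view. Descending.

jog_arm(
  plan=[
    [[0.1, -0.3, 0], 0.03],
    [[0.1, -0.2, 0], 0.03],
    [[0, 0, -3], 0],
    [[0, 0, -3], 0],
    [[0, 0, -3], 0],
    [[0, 0, -2], 0],
    [[0, 0, -1.5], 0],
    [[0, 0, -0.8], 0],
    [[0, 0, -0.4], 0],
    [[0, 0, 0], 0],
    [[0, 0, 0], 0],
  ],
  hand=5,
)

```text
clock: 3.95
tcp_pos: [0.5472, -0.1641, 0.2477]
orientation: [3.135, 0.193, 0.002]
contact_force: [-0.6, -0.2, 0.4]
grip_width: 0.0501
```

jog_arm(
  plan=[
    [[0, 0, 0], 0],
    [[0, 0, 0], 0],
    [[0, 0, 0], 0],
    [[0, 0, 0], 0],
  ],
  hand=2.4,
)

```text
clock: 4.35
tcp_pos: [0.5468, -0.1639, 0.2471]
orientation: [3.136, 0.193, 0.001]
contact_force: [0.3, 0.2, -0.0]
grip_width: 0.0241
```

```bash
python3 - <<'E'
from h import *
o=get_obs();im=grab_frame("wrist")[:,:,::-1]
a=im[150:450,160:480];b=grab_frame("scene")[:,:,::-1][170:300,190:340]
a=cv2.resize(a,(400,375));b=cv2.resize(b,(400,347),interpolation=2);z=np.zeros((375,800,3),np.uint8);z[:,:400]=a;z[:347,400:]=b
cv2.imwrite("pics/w2.png",cv2.convertScaleAbs(z,alpha=2,beta=20))
print(o["tcp_pos"],o["contact_force"],o["moment"],o["grip_width"])
E
```

```text
[ 0.54683847 -0.16394415  0.24708296] [ 0.27440667  0.15707365 -0.03848944] [-0.00131987 -0.03654691  0.00390543] 0.024065084773299498
```

View pics/w2.png

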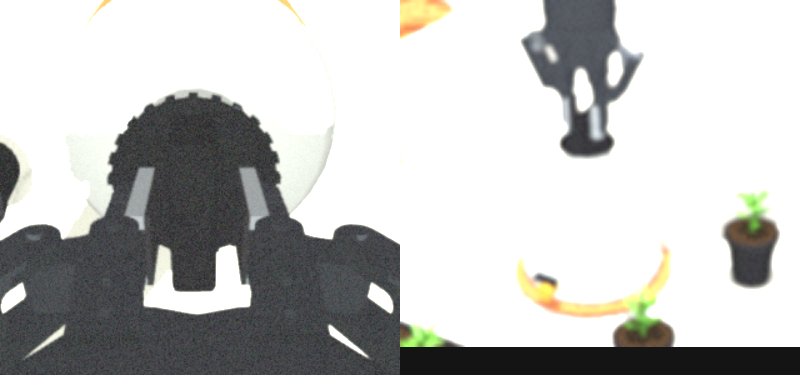

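Fingers straddle the bar (bar at columns 172–215, pads at about 150 and 245), clear of the flange. Lower a touch, close lightly.

jog_arm(
  plan=[
    [[0, 0, -0.3], 0],
    [[0, 0, 0], 0],
  ],
)

```text
clock: 4.65
tcp_pos: [0.5466, -0.1638, 0.2434]
orientation: [-3.136, -0.193, 0.001]
contact_force: [0.7, 0.5, 0.2]
grip_width: 0.024
```

jog_arm(
  plan=[
    [[0, 0, 0], 0],
    [[0, 0, 0], 0],
    [[0, 0, 0], 0],
    [[0, 0, 0], 0],
    [[0, 0, 0], 0],
  ],
  hand=1.0,
  grip_force=20,
)

```text
clock: 5.15
tcp_pos: [0.5467, -0.1639, 0.2438]
orientation: [-3.136, -0.193, 0.0]
contact_force: [-0.5, -0.0, -0.3]
grip_width: 0.0136
```

```bash
cat > s.py <<'E'
from h import *
o=get_obs();M=R.from_rotvec(o["orientation"]).as_matrix()
print(o["clock"],o["tcp_pos"].round(4),"bar",round(np.arctan2(M[1,1],M[0,1])+np.pi/2,3),"F",o["contact_force"].round(1),"M",o["moment"].round(2),"w",round(o["grip_width"],4),"j7",o["joints"].round(2))
E
python3 s.py
```

```text
5.15 [ 0.5467 -0.1639  0.2438] bar 0.123 F [-0.5 -0.  -0.3] M [-0.02  0.02 -0.02] w 0.0136 j7 [-0.37  0.45  0.72  1.9  -0.37  0.92 -0.91]
```

Gripped (13.6 mm). Try anticlockwise gently, to about 0.38.

jog_arm(
  plan=[
    [[0, 0, 0], 0.04],
    [[0, 0, 0], 0.04],
    [[0, 0, 0], 0.04],
    [[0, 0, 0], 0.04],
    [[0, 0, 0], 0.04],
    [[0, 0, 0], 0.03],
    [[0, 0, 0], 0.03],
    [[0, 0, 0], 0],
    [[0, 0, 0], 0],
  ],
)

```text
clock: 6.05
tcp_pos: [0.5468, -0.1639, 0.2439]
orientation: [-3.084, -0.597, -0.0]
contact_force: [0.5, 0.5, -1.1]
grip_width: 0.0138
```

```bash
python3 s.py
```

```text
6.05 [ 0.5468 -0.1639  0.2439] bar 0.382 F [ 0.5  0.5 -1.1] M [0.02 0.03 0.  ] w 0.0138 j7 [-0.32  0.43  0.66  1.9  -0.33  0.91 -0.69]
```

Just at the possible wrong-way stop with no moment; go on a little, watching the moment.

jog_arm(
  plan=[
    [[0, 0, 0], 0.03],
    [[0, 0, 0], 0.03],
    [[0, 0, 0], 0.03],
    [[0, 0, 0], 0],
    [[0, 0, 0], 0],
  ],
)

```text
clock: 6.55
tcp_pos: [0.5468, -0.164, 0.2439]
orientation: [-3.054, -0.735, -0.0]
contact_force: [-0.6, -0.3, -1.3]
grip_width: 0.0137
```

```bash
python3 s.py
```

```text
6.55 [ 0.5468 -0.164   0.2439] bar 0.473 F [-0.6 -0.3 -1.3] M [ 0.01 -0.01  0.02] w 0.0137 j7 [-0.3   0.43  0.63  1.9  -0.32  0.91 -0.62]
```

At 0.47 and still free with no moment and the same width, so this is the loosening way. Continue to about 0.82.

jog_arm(
  plan=[
    [[0, 0, 0], 0.05],
    [[0, 0, 0], 0.05],
    [[0, 0, 0], 0.05],
    [[0, 0, 0], 0.05],
    [[0, 0, 0], 0.05],
    [[0, 0, 0], 0.05],
    [[0, 0, 0], 0.05],
    [[0, 0, 0], 0],
    [[0, 0, 0], 0],
  ],
)

```text
clock: 7.45
tcp_pos: [0.5468, -0.164, 0.2439]
orientation: [-2.88, -1.254, -0.0]
contact_force: [0.1, 0.7, -0.9]
grip_width: 0.0135
```

```bash
python3 s.py; python3 - <<'E'
from h import *
z=cv2.resize(grab_frame("wrist")[150:450,160:480,::-1],(480,450))
cv2.imwrite("pics/w3.png",cv2.convertScaleAbs(z,alpha=2,beta=20))
E
```

```text
7.45 [ 0.5468 -0.164   0.2439] bar 0.821 F [ 0.1  0.7 -0.9] M [ 0.    0.03 -0.03] w 0.0135 j7 [-0.24  0.41  0.55  1.9  -0.27  0.91 -0.32]
```

View pics/w3.png

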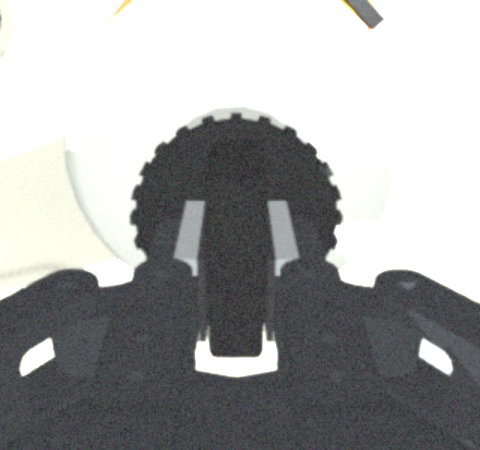

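The bar (205–270 columns) is still square between the pads while the tank's tag has swung to the right, so the cap has turned with the gripper. Try a gentle lift.

jog_arm(
  plan=[
    [[0, 0, 0.2], 0],
    [[0, 0, 0.3], 0],
    [[0, 0, 0.3], 0],
    [[0, 0, 0], 0],
    [[0, 0, 0], 0],
  ],
)

```text
clock: 8.0
tcp_pos: [0.5469, -0.1639, 0.2521]
orientation: [2.879, 1.256, 0.0]
contact_force: [-0.1, -0.1, -0.6]
grip_width: 0.0137
```

```bash
python3 s.py
```

```text
8.0 [ 0.5469 -0.1639  0.2521] bar 0.823 F [-0.1 -0.1 -0.6] M [ 0.03 -0.01 -0.  ] w 0.0137 j7 [-0.25  0.4   0.55  1.89 -0.26  0.92 -0.32]
```

Only the cap's weight is felt. Lift to about 80 mm, slowly.

jog_arm(
  plan=[
    [[0, 0, 0.5], 0],
    [[0, 0, 0.8], 0],
    [[0, 0, 0.8], 0],
    [[0, 0, 0.9], 0],
    [[0, 0, 0.9], 0],
    [[0, 0, 0.9], 0],
    [[0, 0, 0.9], 0],
    [[0, 0, 0.8], 0],
    [[0, 0, 0.5], 0],
    [[0, 0, 0.2], 0],
    [[0, 0, 0], 0],
    [[0, 0, 0], 0],
  ],
)

```text
clock: 9.2
tcp_pos: [0.5466, -0.1638, 0.3236]
orientation: [-2.879, -1.256, 0.001]
contact_force: [-0.0, 0.6, -1.1]
grip_width: 0.0136
```

jog_arm(
  plan=[
    [[0, 0, 0], 0],
    [[0, 0, 0], 0],
    [[0, 0, 0], 0],
    [[0, 0, 0], 0],
    [[0, 0, 0], 0],
  ],
)

```text
clock: 9.7
tcp_pos: [0.5468, -0.1639, 0.3239]
orientation: [-2.88, -1.256, 0.0]
contact_force: [-0.2, -0.9, 0.1]
grip_width: 0.0136
```

```bash
python3 s.py; python3 - <<'E'
from h import *
a=grab_frame("scene")[120:330,150:400,::-1]
cv2.imwrite("pics/s4.png",cv2.convertScaleAbs(cv2.resize(a,(700,588),interpolation=2),alpha=1.3,beta=10))
E
```

```text
9.7 [ 0.5468 -0.1639  0.3239] bar 0.823 F [-0.2 -0.9  0.1] M [ 0.02 -0.02 -0.01] w 0.0136 j7 [-0.28  0.32  0.59  1.82 -0.2   1.07 -0.37]
```

View pics/s4.png

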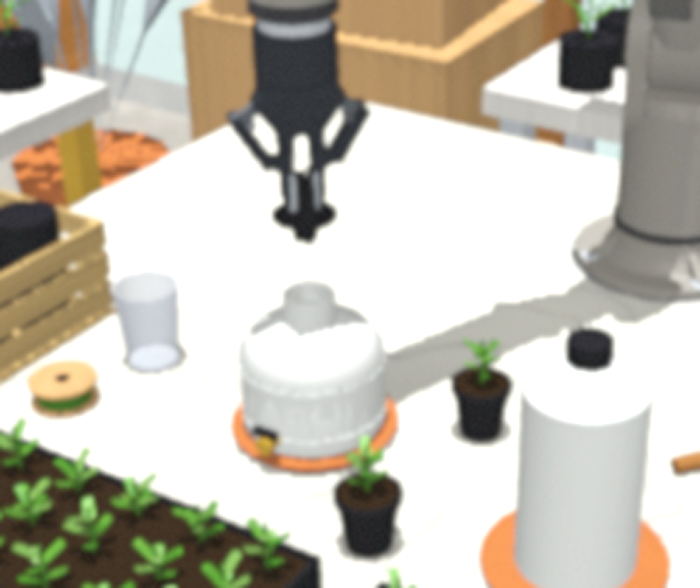

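The cap hangs upright in the fingers at (305,215), with its plug showing and the open neck below at (310,295). The pots, beaker and reel are standing. Handing in.

```bash
python3 -c "
from bench import *
print(hand_in())"
```

```text
the job is handed in; nothing more can be done
None
```

The cap is off the tank, and I handed the job in with the gripper still holding it upright and still, about 8 cm above the neck. The thread was right-hand. It turned freely anticlockwise past the 0.35 rad wrong-way stop, so I never needed to try clockwise. I took it to about 0.82 rad and lifted it straight up.

**Last checks, at 9.7 s:**
- **Height:** the arm had risen 80 mm from the grasp, directly over the neck axis.
- **Grip:** I held it at the 20 N setting, and the opening stayed at 13.6 mm (the bar is 14 mm).
- **Force:** no side load or twist showed above sensor noise during the turn or the lift.
- **Picture:** the last scene view showed the cap and its plug clear of the open neck. The pots, beaker and reel in that view were standing; the dibber, pot_c and most of the trowel were outside it, so I did not check them again.

The two camera estimates of the cap's centre differed by about 2 mm, and those of the bar's angle by up to about 0.1 rad. This did not affect the grasp. No check failed, and the hand-in gave no verdict.

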